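# Register a stencil plate on its pins

## Task

Lift the blue stencil plate by its knob onto the print on the plywood registration jig, yellow-striped edge facing the two steel pins, then slide it gently home until it presses lightly on both pins and on the brass end stop, all three at the same time. Let go with it lying flat and hard up against all three; do not ram the pins or the stop, and leave the tub, jar and brush alone.

Things in the scene. Friction and masses are not known exactly. Their poses are not given: they have to be found in the camera images.
- jig: plywood bed fixed to the table, 200 (x) by 250 (y) by 18 mm high; origin at the centre of its underside, z up. Its +x edge carries the two pins, its +y end the end stop. A 50 x 22 mm dark wooden block, 22 mm high, backs the stop (its face is at y = +107 mm). The bed's top is at z = 18 mm.
- pin_a: steel locating dowel, 12 mm diameter, standing 22 mm above the bed, rigidly fixed; origin at the centre of its foot on the bed's top, at (66, 67, 18) mm in the jig's frame
- pin_b: the second, equal dowel; origin at the centre of its foot at (66, -43, 18) mm in the jig's frame
- stop: brass end stop, an upright round stud of 16 mm diameter, standing 22 mm above the bed, rigidly fixed; origin at the centre of its foot at (5, 100, 18) mm in the jig's frame
- home (a point): the point on the bed's top where the plate's origin lies when the plate is fully home, at (5, 12, 18) mm in the jig's frame; axes as the jig's (x towards the pins, y towards the stop, z up). The plate at home has the same axes. Sliding the plate on the bed takes about 2 to 6 N, more if it is pressed down; friction at pins and stop can turn it a little as it seats. Pins and stop may each bear up to 20 N.
- plate: loose blue stencil plate, 110 (x) by 160 (y) by 8 mm, about 0.4 kg, four windows; at its centre an upright round wooden knob, 24 mm diameter, from 8 to 46 mm above the underside. Origin: centre of the underside, z up. A yellow stripe marks its +x edge, which goes to the pins; its +y end goes to the stop. Starts flat on the table left or right of the jig. Can swivel about the knob in a grip, against friction.
- edge_a (a point): point on the foot of the plate's +x (striped) edge that touches pin_a at home, at (55, 55, 0) mm in the plate's frame
- edge_b (a point): point on the foot of the plate's +x (striped) edge that touches pin_b at home, at (55, -55, 0) mm in the plate's frame
- edge_end (a point): point on the foot of the plate's +y end that touches the stop at home, at (0, 80, 0) mm in the plate's frame
- tub: bystander: closed black paint tub, 100 mm diameter, 66 mm high; origin at the centre of its underside. Stands where the plate does not, on the other side of the jig
- jar: bystander: jar of red paint, 60 mm diameter, 85 mm high; origin at the centre of its underside
- brush: bystander: brush lying on the table, roughly along the world's y
Mind the look-alikes: they are no part of the job. There is more than one size of the plate; the job needs the largest.

How it is judged:
On the way, in this order (a step that is already met when the one before it is completed fails the run):
1. the plate lies flat on the jig's bed, within 45 mm of home (z of plate in the frame of home between -0.002 and 0.002 m and angle between plate's own z axis and vertical below 0.03 rad and horizontal distance between plate and home below 0.045 m), for 0.1 s.
2. lying flat, the plate presses on pin_a, pin_b and the stop at the same time, each with more than 0.5 N, for 0.2 s (z of plate in the frame of home between -0.002 and 0.002 m and angle between plate's own z axis and vertical below 0.03 rad and contact force between plate and pin_a above 0.5 N and contact force between plate and pin_b above 0.5 N and contact force between plate and stop above 0.5 N), for 0.2 s.
At the end, for the whole second after the job is handed in: the plate lies flat on the bed (within 2 mm, 0.03 rad), striped edge to the pins, with its edge within 1.5 mm of touching each of the two pins and the end stop and its origin within 4 mm of home; at rest and released (z of plate in the frame of home between -0.002 and 0.002 m and angle between plate's own z axis and vertical below 0.03 rad and x of each of edge_a, edge_b in the frame of home above 0.0535 m and y of edge_end in the frame of home above 0.0785 m and horizontal distance between plate and home below 0.004 m and linear speed of plate below 0.01 m/s and contact force between the fingers and plate below 0.05 N).
It fails at once if the plate presses on a pin or on the stop with more than 20 N (contact force between plate and pin_a above 20 N or contact force between plate and pin_b above 20 N or contact force between plate and stop above 20 N).
It fails at once if the tub, jar or brush is moved by more than 15 mm (distance of any of tub, jar, brush from where it was at the start of the episode above 0.015 m).
It also fails if it takes over 72 s, if anything falls off the work surface, if the arm or the gripper's body presses on something with over 40 N, if the wrist force passes 120 N, or if a joint passes its speed limit or range.

## Robot

A 7-joint arm with a two-finger parallel gripper is mounted at the origin on the work surface. World frame = base frame: x ahead of the robot, y to its left, z up, the work surface at z = 0. Lengths are in m, angles in rad, forces in N, time in s.
With the tool pointing down it reaches from about 0.35 to 0.9 m from the base axis. Payload 8.1 kg.
Tool frame: the origin (TCP) lies at the very end of the fingers, on their centre line; the grasp point (between the pads) lies 19 mm behind it; z points along the fingers, y is the line along which they close (so a half turn about z gives the same grasp; the last joint's range is limited). The gripper opens to 85 mm and grips with 20 to 120 N. Pads are 22 mm wide; open, the fingers measure 114 mm over their backs; the gripper's body (76 mm by 85 mm) begins 54 mm behind the grasp point. The pads swing forward as they close: fully open they stand 13 mm farther back than shut.
Start: joints at [-1.442, 0.434, 0.025, 1.573, -0.012, 1.134, -0.075], TCP at [0.144, 0.608, 0.231] pointing down, gripper open.
Joint ranges: [-2.62, 2.62], [-0.44, 2.09], [-1.27, 1.32], [0.08, 2.57], [-1.32, 4.46], [0.12, 2], [-2.74, 2.74]. Speed limits (rad/s): [2.22, 2.22, 3.01, 3.01, 3.14, 3.14, 3.14].

## Interface

Orientations are given as a unit quaternion [x, y, z, w].
In Python, from cell import manip gives the robot as it stands.
- The arm moves only by the shell command python3 -m handwheel 'ROWS' [FORCE]. ROWS is JSON, a list of rows, each an object of numbers: "dx", "dy", "dz": the shift along the tool's x, y, z in cm; "turn": the turn about the tool's z in rad; "fingers": the opening, from 0 (shut) to 1 (fully open). In form: [{"dx": .., "dy": .., "dz": .., "turn": .., "fingers": ..}, ...]. A call has 1 to 20 rows; each row shifts and turns the commanded pose from where the row before left it, along the tool's axes as they then stand; what a row does not reach is not made up. A row lasts 1/10 s, in which the tool goes at most 50 mm and 8.59 degrees, less where a joint would pass 70% of its speed; a pose out of reach is approached as far as the arm can. A call is refused whole if a number of a shift passes 5 or a number of a turn 0.15, either way. A call with a gripper value outside its range is refused whole. The fingers move at their own pace and stop on an object; FORCE is the grip in N (left out, the last holds). Time passes only in rows, so rows that do not move let the fingers close. It gives the time, the measured TCP pose, the force, the opening and the grip force at its end, in the units of the state.
- manip.observe(): the state, without advancing time (a new reading comes with each control period).
- manip.read_camera(name): name is "scene" or "top" or "wrist"; returns the picture (420x560x3 uint8, red, green, blue); there is no depth.
- manip.calibration(name): a dict with "fx", "fy", "cx", "cy" (pixels), "pose" (4x4, takes a point from camera to world coordinates). Camera axes: x right, y up, looking along -z (the intrinsics and any distortion apply to the point x, -y, -z); pixel columns grow to the right and rows downward; lengths in m; the calibration is good to about 2 mm. A picture is of the moment at which its call begins: read the wrist's pose just before it. calibration takes no time and is no camera call; for the wrist camera it gives the pose at the moment of the call.
- manip.finish_job(): hands the job in; it is judged then, once.
The state is a dict: "time_s": time; "joint_positions": joint angles; "dq": joint speeds; "tau": joint torques, N m; "eef_pos": TCP position; "tcp_rot": TCP orientation; "contact_force": force on the tool from outside, world axes, zero at the start; "moment": the same for the moment, N m; "width": finger opening in m; "grip_force": force on a finger pad.
Only numpy, scipy, OpenCV 4.12 (cv2) and the standard library are available. Lean on these libraries where they do the work, as an engineer would, in place of code of your own. Each camera call takes 0.05 s, during which the arm holds its last target. There are 200 camera calls.

## Working session

There is one attempt and no reset: what is moved stays moved. The work goes in short steps, Python scripts to look and compute and a shell command to move; the robot and the scene stay as the last step left them, time stands still between calls to the robot, and variables do not carry over. Pictures are saved under pics/ and viewed, at most 10 in all, crops included, and the job is handed in when it is done.

```bash
mkdir -p pics
python3 - <<'E'
from cell import manip
import cv2,numpy as np
for n in ["top","scene"]:
    im=manip.read_camera(n); cv2.imwrite(f"pics/{n}0.png",im[:,:,::-1])
    c=manip.calibration(n); print(n,{k:(np.round(v,4).tolist()) for k,v in c.items()})
s=manip.observe(); print(s)
E
```

```text
top {'fx': 399.1448, 'fy': 399.1448, 'cx': 276.333, 'cy': 206.6732, 'pose': [[-0.0154, 0.9935, -0.1129, 0.3553], [-0.9998, -0.0139, 0.0141, -0.0112], [0.0125, 0.1131, 0.9935, 1.3779], [0.0, 0.0, 0.0, 1.0]]}
scene {'fx': 534.7983, 'fy': 534.7983, 'cx': 275.3341, 'cy': 206.1569, 'pose': [[-0.7691, -0.3722, 0.5195, 1.1766], [0.639, -0.4633, 0.6141, 0.8123], [0.0121, 0.8043, 0.5941, 0.8457], [0.0, 0.0, 0.0, 1.0]]}
{'time_s': 0.1, 'joint_positions': array([-1.44163811,  0.43519025,  0.02495347,  1.57400805, -0.01163892,
        1.13398909, -0.07509425]), 'dq': array([-0.00046437, -0.00262948, -0.00124634, -0.00284964,  0.00013154,
       -0.00034265,  0.00020461]), 'tau': array([ 3.87476524e-03, -6.71748233e+01,  1.02859553e+00, -3.16903603e+01,
        1.57535583e-02,  7.25052611e-03,  4.95844381e-05]), 'eef_pos': array([0.14347865, 0.6078416 , 0.23058049]), 'tcp_rot': array([ 1.15650665e-01,  9.93289685e-01, -7.23883242e-04, -3.94984669e-05]), 'contact_force': array([-1.25782325,  0.36259178,  0.73555021]), 'moment': array([0.00136633, 0.0136561 , 0.02511644]), 'grip_force': 0.0, 'width': 0.08538398690418031}
```

View pics/top0.png

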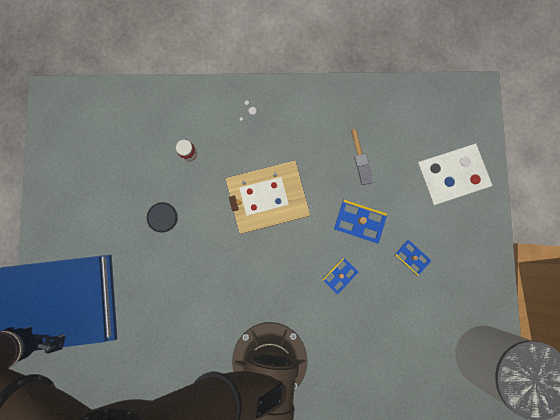

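View pics/scene0.png

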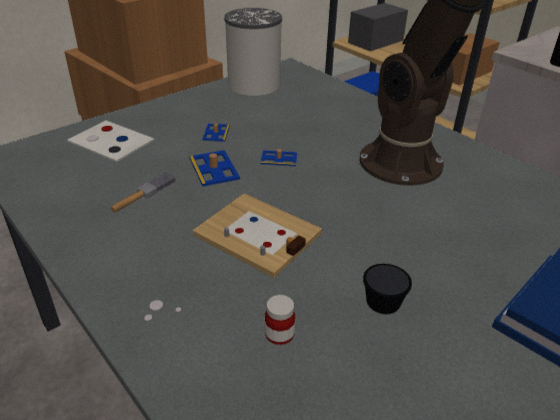

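The top view shows the large plate at about (361,221) with its stripe up (+x) and its knob at (363,220). The jig is at (267,198), with pins on the upper edge at (243,183) and (275,176) and the stop block at left (234,203). The tub is at (162,217), the jar at (186,150) and the brush at (360,157). The scene view agrees.

```bash
cat > h.py <<'E'
from cell import manip
import cv2,numpy as np
from scipy.spatial.transform import Rotation as R
def cast(c,uv,z):
    uv=np.atleast_2d(np.float64(uv)); P=np.array(c["pose"])
    d=np.c_[(uv[:,0]-c["cx"])/c["fx"],-(uv[:,1]-c["cy"])/c["fy"],-np.ones(len(uv))]@P[:3,:3].T
    return P[:3,3]+d*((z-P[2,3])/d[:,2])[:,None]
def mask(im,lo,hi,box=None):
    m=cv2.inRange(cv2.cvtColor(im,cv2.COLOR_RGB2HSV),lo,hi)
    if box is not None:
        k=np.zeros_like(m);x0,y0,x1,y1=box;k[y0:y1,x0:x1]=255;m&=k
    return m
def big(m):
    return max(cv2.findContours(m,cv2.RETR_EXTERNAL,cv2.CHAIN_APPROX_NONE)[0],key=cv2.contourArea)
def rect(c,m,z):
    """min-area rectangle of the blob in world mm: centre, size, angle deg"""
    p=cast(c,big(m)[:,0,:],z)[:,:2]*1000
    (ctr,sz,a)=cv2.minAreaRect(p.astype(np.float32)); return np.round(ctr,1),np.round(sz,1),round(a,2)
def tcp():
    s=manip.observe(); r=R.from_quat(s["tcp_rot"]).as_matrix()
    return s,r
E
python3 - <<'E'
from h import *
im=cv2.imread("pics/top0.png")[:,:,::-1].copy(); c=manip.calibration("top")
print("jig",rect(c,mask(im,(10,50,110),(30,200,255),(215,150,320,240)),.018))
bx=(325,190,395,250)
pm=mask(im,(15,120,60),(130,255,255),bx); print("plate",rect(c,pm,.008))
print("hsv knob",cv2.cvtColor(im,cv2.COLOR_RGB2HSV)[218:224,360:366].tolist()[2])
km=mask(im,(8,80,100),(19,255,255),(350,210,375,232)); k=big(km); u=cv2.minEnclosingCircle(k); print(u,cast(c,u[0],.046))
ym=mask(im,(20,150,120),(35,255,255),bx); print("stripe",rect(c,ym,.008))
for n,p,z in [("pinA",(243,182),.04),("pinB",(275.5,175),.04),("tub",(162,217),.066),("jar",(184,147),.085),("brush",(363,168),.01)]: print(n,cast(c,p,z))
s,r=tcp(); print(r)
E
```

```text
jig (array([545.8,  -0. ]), array([201.5, 250.7]), 13.8)
plate (array([ 458.2, -320.2]), array([161.2, 109.3]), 71.09)
hsv knob [[16, 120, 179], [17, 116, 205], [17, 119, 191], [17, 117, 178], [18, 120, 174], [17, 132, 190]]
((362.0, 220.0), 4.123205661773682) [[ 0.4577224  -0.31690681  0.046     ]]
stripe (array([ 504.4, -337.8]), array([153.6,   6.7]), 70.55)
pinA [[0.59328906 0.08157015 0.04      ]]
pinB [[ 0.61598486 -0.02910739  0.04      ]]
tub [[0.47557382 0.34641945 0.066     ]]
jar [[0.70518749 0.27266304 0.085     ]]
brush [[ 0.64271774 -0.33592825  0.01      ]]
[[-9.73249844e-01  2.29749167e-01 -2.45901996e-04]
 [ 2.29749282e-01  9.73248799e-01 -1.42891547e-03]
 [-8.89683169e-05 -1.44718756e-03 -9.99998949e-01]]
```

The jig measures 201×251 mm at yaw about 13.8°. The plate measures 161×109 mm, so it is the largest one, at yaw about −19° with its knob at (0.458, −0.317). I'll swing over there, turning the tool's y to the plate's x.

```bash
python3 -m handwheel '[{"dx":-4.1,"dy":-2.5,"fingers":1},{"dx":-4.1,"dy":-2.5},{"dx":-4.1,"dy":-2.5},{"dx":-4.1,"dy":-2.5},{"dx":-4.1,"dy":-2.5},{"dx":-4.1,"dy":-2.5},{"dx":-4.1,"dy":-2.5},{"dx":-4.1,"dy":-2.5},{"dx":-4.1,"dy":-2.5},{"turn":0.15},{"turn":0.15},{"turn":0.15},{"turn":0.15},{"turn":0.15},{"turn":0.15},{"turn":0.15},{"turn":0.15},{"turn":0.15},{"turn":0.15},{"turn":0.15}]'
python3 - <<'E'
from h import *
s,r=tcp(); print(s["eef_pos"],r[:2,:2],s["joint_positions"])
d=np.array([.44,-.30,.23])-s["eef_pos"]; print(r.T@d*100)
E
```

```text
[0.14347865 0.6078416  0.23058049] [[-0.97324984  0.22974917]
 [ 0.22974928  0.9732488 ]] [-1.44163811  0.43519025  0.02495347  1.57400805 -0.01163892  1.13398909
 -0.07509425]
[-49.71652587 -81.54293789   0.18048057]schema error: expected keys dx, dy, dz, turn, fingers
```

```bash
python3 -m handwheel '[{"dx":-4.1,"dy":-2.5,"dz":0,"turn":0,"fingers":1},{"dx":-4.1,"dy":-2.5,"dz":0,"turn":0,"fingers":1},{"dx":-4.1,"dy":-2.5,"dz":0,"turn":0,"fingers":1},{"dx":-4.1,"dy":-2.5,"dz":0,"turn":0,"fingers":1},{"dx":-4.1,"dy":-2.5,"dz":0,"turn":0,"fingers":1},{"dx":-4.1,"dy":-2.5,"dz":0,"turn":0,"fingers":1},{"dx":-4.1,"dy":-2.5,"dz":0,"turn":0,"fingers":1},{"dx":-4.1,"dy":-2.5,"dz":0,"turn":0,"fingers":1},{"dx":-4.1,"dy":-2.5,"dz":0,"turn":0,"fingers":1},{"dx":0,"dy":0,"dz":0,"turn":0.15,"fingers":1},{"dx":0,"dy":0,"dz":0,"turn":0.15,"fingers":1},{"dx":0,"dy":0,"dz":0,"turn":0.15,"fingers":1},{"dx":0,"dy":0,"dz":0,"turn":0.15,"fingers":1},{"dx":0,"dy":0,"dz":0,"turn":0.15,"fingers":1},{"dx":0,"dy":0,"dz":0,"turn":0.15,"fingers":1},{"dx":0,"dy":0,"dz":0,"turn":0.15,"fingers":1},{"dx":0,"dy":0,"dz":0,"turn":0.15,"fingers":1},{"dx":0,"dy":0,"dz":0,"turn":0.15,"fingers":1},{"dx":0,"dy":0,"dz":0,"turn":0.15,"fingers":1},{"dx":0,"dy":0,"dz":0,"turn":0.15,"fingers":1}]'
python3 - <<'E'
from h import *
s,r=tcp(); print(s["eef_pos"],r[:2,:2],s["joint_positions"])
d=np.array([.44,-.30,.23])-s["eef_pos"]; print(r.T@d*100)
E
```

```text
time_s: 2.1
eef_pos: [0.4508, 0.3044, 0.231]
tcp_rot: [0.81, 0.587, -0.0, 0.0]
contact_force: [1.5, 0.8, 1.0]
width: 0.0853
grip_force: 0.0
[0.4507513  0.30437074 0.23102042] [[ 0.31191126  0.95011108]
 [ 0.95011107 -0.3119115 ]] [-1.07751627  0.31850475  0.50608821  1.80261966 -0.17432459  1.06537597
 -0.82504125]
[-57.75722125  17.82956425   0.12772404]
```

```bash
python3 -m handwheel '[{"dx":-4.5,"dy":1.4,"dz":0,"turn":0,"fingers":1},{"dx":-4.5,"dy":1.4,"dz":0,"turn":0,"fingers":1},{"dx":-4.5,"dy":1.4,"dz":0,"turn":0,"fingers":1},{"dx":-4.5,"dy":1.4,"dz":0,"turn":0,"fingers":1},{"dx":-4.5,"dy":1.4,"dz":0,"turn":0,"fingers":1},{"dx":-4.5,"dy":1.4,"dz":0,"turn":0,"fingers":1},{"dx":0,"dy":0,"dz":0,"turn":0,"fingers":1},{"dx":0,"dy":0,"dz":0,"turn":0,"fingers":1}]'
python3 - <<'E'
from h import *
c=manip.calibration("wrist"); im=manip.read_camera("wrist"); cv2.imwrite("pics/w1.png",im[:,:,::-1])
print({k:np.round(v,4).tolist() for k,v in c.items()}); np.save("w1.npy",c,allow_pickle=True)
E
```

```text
time_s: 2.9
eef_pos: [0.4482, 0.0209, 0.2313]
tcp_rot: [0.809, 0.588, 0.0, -0.0]
contact_force: [-0.2, 1.3, -1.1]
width: 0.0855
grip_force: 0.0
{'fx': 338.3237, 'fy': 338.3237, 'cx': 273.572, 'cy': 215.9638, 'pose': [[0.9508, 0.299, 0.0808, 0.4682], [-0.3097, 0.9181, 0.2474, 0.0844], [-0.0002, -0.2602, 0.9656, 0.3735], [0.0, 0.0, 0.0, 1.0]]}
```

View pics/w1.png

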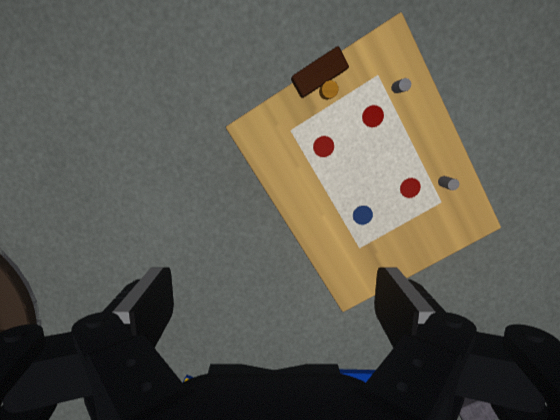

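The wrist view shows the whole bed: corners at (402,13), (227,126), (344,310) and (500,227), pin tops at (404,85) and (453,184), and the stop top at about (330,90).

Run:
```python
from h import *
im=cv2.imread("pics/w1.png")[:,:,::-1].copy(); c=np.load("w1.npy",allow_pickle=True).item()
m=mask(im,(10,60,80),(30,220,255),(200,0,540,330)); k=big(m)
hull=cv2.convexHull(k); q=cv2.approxPolyDP(hull,12,True)[:,0]; print("corners",q.tolist())
ctr,sz,a=rect(c,m,.018); print(ctr,sz,a)
P=cast(c,[(404,85),(453,184),(330.5,88)],.04)[:,:2]
hs=cv2.cvtColor(im,cv2.COLOR_RGB2HSV)
yaw=np.deg2rad(a) if a<45 else np.deg2rad(a-90)
Rm=np.array([[np.cos(yaw),-np.sin(yaw)],[np.sin(yaw),np.cos(yaw)]])
print("yaw",np.rad2deg(yaw),"pins in jig mm",((P*1000-ctr)@Rm).round(1).tolist(),"home",ctr+Rm@[5,12])
d=P[0]-P[1]; print("pin yaw",np.rad2deg(np.arctan2(-d[0],d[1])),np.linalg.norm(d))
s,r=tcp(); print(r.T@(np.array([.43,-.28,.23])-s["eef_pos"])*100)
```

```text
corners [[401, 12], [500, 227], [342, 311], [226, 126]]
[546.2   1.1] [199.1 248.9] 13.68
yaw 13.68 pins in jig mm [[65.1, 66.3], [65.8, -42.9], [6.0, 99.7]] home [548.2201707   13.94207578]
pin yaw 14.086602933342729 0.10914021802578006
[-29.3214696    7.52433359   0.10902823]
```

The pins and stop come out within 1 mm of the drawing. That puts the jig at yaw 13.7° and home at (548, 14) mm. Next I'll look at the plate.

```bash
python3 -m handwheel '[{"dx":-4.6,"dy":1.4,"dz":0,"turn":0,"fingers":1},{"dx":-4.6,"dy":1.4,"dz":0,"turn":0,"fingers":1},{"dx":-4.6,"dy":1.4,"dz":0,"turn":0,"fingers":1},{"dx":-4.6,"dy":1.4,"dz":0,"turn":0,"fingers":1},{"dx":-4.6,"dy":1.4,"dz":0,"turn":0,"fingers":1},{"dx":-4.6,"dy":1.4,"dz":0,"turn":0,"fingers":1},{"dx":-4.6,"dy":1.4,"dz":0,"turn":0,"fingers":1},{"dx":-4.6,"dy":1.4,"dz":0,"turn":0,"fingers":1},{"dx":0,"dy":0,"dz":0,"turn":0,"fingers":1},{"dx":0,"dy":0,"dz":0,"turn":0,"fingers":1}]'
python3 - <<'E'
from h import *
c=manip.calibration("wrist"); im=manip.read_camera("wrist"); cv2.imwrite("pics/w2.png",im[:,:,::-1]); np.save("w2.npy",c,allow_pickle=True)
E
```

```text
time_s: 3.95
eef_pos: [0.4428, -0.3628, 0.2305]
tcp_rot: [0.808, 0.589, -0.0, -0.001]
contact_force: [-0.8, 0.3, -0.2]
width: 0.0853
grip_force: 0.0
```

View pics/w2.png

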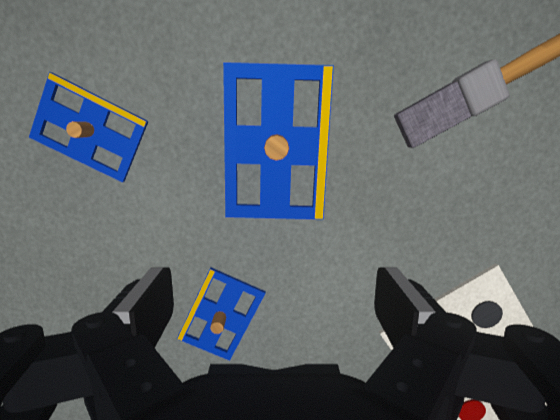

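The large plate is at (278,142), with its stripe on the right at (325,140), which is tool +y, and its knob top at (277,148).

Run:
```python
from h import *
im=cv2.imread("pics/w2.png")[:,:,::-1].copy(); c=np.load("w2.npy",allow_pickle=True).item()
bx=(200,50,350,235)
m=mask(im,(15,150,60),(130,255,255),bx); ctr,sz,a=rect(c,m,.008); print(ctr,sz,a)
k=big(mask(im,(8,60,80),(22,255,255),(255,128,300,170))); u=cv2.minEnclosingCircle(k); K=cast(c,u[0],.046)[0]; print("knob",u,K)
s,r=tcp(); t=s["eef_pos"]; print(t,"tool y yaw",np.rad2deg(np.arctan2(r[1,1],r[0,1])),s["joint_positions"])
print("to knob cm",r.T@(np.r_[K[:2],.03]-t)*100)
```

```text
[ 458.3 -319.7] [159.2 109.6] 70.67
knob ((276.0555419921875, 147.0), 12.17488956451416) [ 0.45835326 -0.31928961  0.046     ]
[ 0.44327695 -0.36133876  0.23047408] tool y yaw -17.721262990204128 [ 0.03589886  0.41712657  0.78438336  1.74989436 -0.3251862   1.11123527
  0.61517137]
to knob cm [ 4.44644424  0.18440065 20.05113392]
```

```bash
python3 -m handwheel '[{"dx":1.1,"dy":0.05,"dz":3,"turn":0.028,"fingers":1},{"dx":1.1,"dy":0.05,"dz":3,"turn":0,"fingers":1},{"dx":1.1,"dy":0.05,"dz":3,"turn":0,"fingers":1},{"dx":1.15,"dy":0,"dz":3,"turn":0,"fingers":1},{"dx":0,"dy":0,"dz":3,"turn":0,"fingers":1},{"dx":0,"dy":0,"dz":2,"turn":0,"fingers":1},{"dx":0,"dy":0,"dz":1.5,"turn":0,"fingers":1},{"dx":0,"dy":0,"dz":1.5,"turn":0,"fingers":1},{"dx":0,"dy":0,"dz":1.5,"turn":0,"fingers":1},{"dx":0,"dy":0,"dz":0,"turn":0,"fingers":1},{"dx":0,"dy":0,"dz":0,"turn":0,"fingers":1}]'
python3 - <<'E'
from h import *
s,r=tcp(); t=s["eef_pos"]; print(r.T@(np.array([.4583,-.3195,.014])-t)*100, np.rad2deg(np.arctan2(r[1,1],r[0,1])))
E
```

```text
time_s: 5.1
eef_pos: [0.4583, -0.3214, 0.0164]
tcp_rot: [0.816, 0.578, 0.0, -0.0]
contact_force: [0.5, 0.4, 0.6]
width: 0.0853
grip_force: 0.0
[ 0.17795369 -0.06134365  0.24190788] -19.439152945083045
```

```bash
python3 -m handwheel '[{"dx":0.17,"dy":-0.05,"dz":0.15,"turn":0,"fingers":1},{"dx":0,"dy":0,"dz":0,"turn":0,"fingers":0},{"dx":0,"dy":0,"dz":0,"turn":0,"fingers":0},{"dx":0,"dy":0,"dz":0,"turn":0,"fingers":0},{"dx":0,"dy":0,"dz":0,"turn":0,"fingers":0},{"dx":0,"dy":0,"dz":0,"turn":0,"fingers":0},{"dx":0,"dy":0,"dz":0,"turn":0,"fingers":0},{"dx":0,"dy":0,"dz":0,"turn":0,"fingers":0},{"dx":0,"dy":0,"dz":0,"turn":0,"fingers":0},{"dx":0,"dy":0,"dz":0,"turn":0,"fingers":0}]' 70
python3 - <<'E'
from h import *
s,r=tcp(); print(s["eef_pos"],s["width"],s["grip_force"],s["contact_force"])
E
```

```text
time_s: 6.1
eef_pos: [0.4586, -0.3196, 0.0152]
tcp_rot: [0.816, 0.578, 0.0, 0.0]
contact_force: [-1.0, 1.2, 5.3]
width: 0.0225
grip_force: 68.3
[ 0.45858739 -0.31961684  0.01524119] 0.022490915761121503 68.29776406288147 [-1.03585943  1.1770008   5.32424812]
```

```bash
python3 -m handwheel '[{"dx":0,"dy":0,"dz":-1,"turn":0,"fingers":0},{"dx":0,"dy":0,"dz":-2.5,"turn":0,"fingers":0},{"dx":0,"dy":0,"dz":-2.5,"turn":0,"fingers":0},{"dx":0,"dy":0,"dz":-2,"turn":0,"fingers":0},{"dx":1.8,"dy":-0.15,"dz":0,"turn":0,"fingers":0},{"dx":3,"dy":-0.3,"dz":0,"turn":0,"fingers":0},{"dx":3.5,"dy":-0.3,"dz":0,"turn":0,"fingers":0},{"dx":3.5,"dy":-0.3,"dz":0,"turn":-0.05,"fingers":0},{"dx":3.5,"dy":-0.3,"dz":0,"turn":-0.09,"fingers":0},{"dx":3.5,"dy":0,"dz":0,"turn":-0.1,"fingers":0},{"dx":3.5,"dy":0.3,"dz":0,"turn":-0.1,"fingers":0},{"dx":3.5,"dy":0.6,"dz":0,"turn":-0.1,"fingers":0},{"dx":3,"dy":1,"dz":0,"turn":-0.09,"fingers":0},{"dx":2,"dy":0.6,"dz":0,"turn":-0.05,"fingers":0},{"dx":1,"dy":0.3,"dz":0,"turn":0,"fingers":0},{"dx":0,"dy":0,"dz":0,"turn":0,"fingers":0},{"dx":0,"dy":0,"dz":0,"turn":0,"fingers":0},{"dx":0,"dy":0,"dz":0,"turn":0,"fingers":0}]'
python3 - <<'E'
from h import *
c=manip.calibration("wrist"); im=manip.read_camera("wrist"); cv2.imwrite("pics/w3.png",im[:,:,::-1]); np.save("w3.npy",c,allow_pickle=True)
s,r=tcp(); print(r.T@(np.array([.5394,-.0006,.05])-s["eef_pos"])*100, np.rad2deg(np.arctan2(r[1,1],r[0,1])),s["grip_force"],s["width"],s["joint_positions"][6])
E
```

```text
time_s: 7.9
eef_pos: [0.5234, -0.0064, 0.0949]
tcp_rot: [0.618, 0.786, -0.0, 0.0]
contact_force: [1.4, -0.7, -4.9]
width: 0.022
grip_force: 69.1
[0.17660007 1.68001446 4.48907009] 13.61992168144692 69.14048194885254 0.022236693056124187 0.5086980746815092
```

View pics/w3.png

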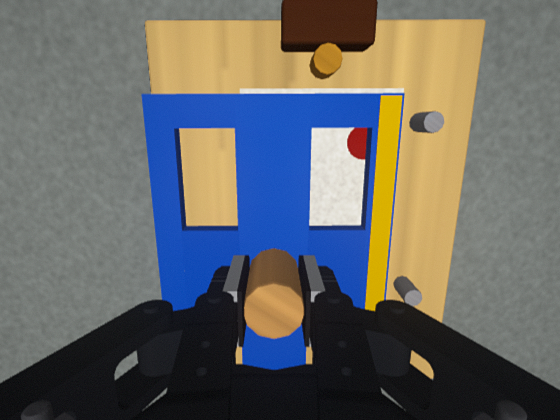

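The plate hangs straight and in line with the bed: its front edge on row 94 is parallel to the stop block, and the stripe faces the pins at (427,121) and (407,290). Lowering now.

```bash
python3 -m handwheel '[{"dx":0.1,"dy":0.8,"dz":1,"turn":0,"fingers":0},{"dx":0.08,"dy":0.88,"dz":1,"turn":0,"fingers":0},{"dx":0,"dy":0,"dz":1.5,"turn":0,"fingers":0},{"dx":0,"dy":0,"dz":1,"turn":0,"fingers":0},{"dx":0,"dy":0,"dz":0.7,"turn":0,"fingers":0},{"dx":0,"dy":0,"dz":0.4,"turn":0,"fingers":0},{"dx":0,"dy":0,"dz":0.2,"turn":0,"fingers":0},{"dx":0,"dy":0,"dz":0,"turn":0,"fingers":0},{"dx":0,"dy":0,"dz":0,"turn":0,"fingers":0},{"dx":0,"dy":0,"dz":0,"turn":0,"fingers":0}]'
python3 - <<'E'
from h import *
s,r=tcp(); print(r.T@(np.array([.5394,-.0006,.0332])-s["eef_pos"])*100)
E
```

```text
time_s: 8.95
eef_pos: [0.5399, 0.0014, 0.0372]
tcp_rot: [0.617, 0.787, 0.0, 0.0]
contact_force: [-0.7, -0.8, -5.8]
width: 0.022
grip_force: 69.2
[-0.18273103 -0.09572847  0.40308069]
```

```bash
python3 -m handwheel '[{"dx":0,"dy":0,"dz":0.15,"turn":0,"fingers":0},{"dx":0,"dy":0,"dz":0.1,"turn":0,"fingers":0},{"dx":0,"dy":0,"dz":0.05,"turn":0,"fingers":0},{"dx":0,"dy":0,"dz":0.05,"turn":0,"fingers":0},{"dx":0,"dy":0,"dz":0,"turn":0,"fingers":0},{"dx":0,"dy":0,"dz":0,"turn":0,"fingers":0},{"dx":0,"dy":0,"dz":0,"turn":0,"fingers":0}]'; python3 -m handwheel '[{"dx":0,"dy":0,"dz":0.05,"turn":0,"fingers":0},{"dx":0,"dy":0,"dz":0,"turn":0,"fingers":0},{"dx":0,"dy":0,"dz":0,"turn":0,"fingers":0},{"dx":0,"dy":0,"dz":0,"turn":0,"fingers":0}]'
```

```text
time_s: 9.65
eef_pos: [0.5395, 0.0013, 0.0333]
tcp_rot: [0.617, 0.787, -0.0, -0.0]
contact_force: [-0.3, 0.4, -4.6]
width: 0.0223
grip_force: 69.2
time_s: 10.05
eef_pos: [0.5395, 0.0013, 0.0332]
tcp_rot: [0.617, 0.787, 0.0, -0.0]
contact_force: [-3.3, 0.5, 5.9]
width: 0.0223
grip_force: 70.3
```

Touchdown is at z = 0.0333. I'll ease the down-press, drop the grip to 30 N so the plate can swivel a little, and slide towards the pins.

```bash
python3 -m handwheel '[{"dx":0,"dy":0,"dz":-0.03,"turn":0,"fingers":0},{"dx":0,"dy":0,"dz":0,"turn":0,"fingers":0},{"dx":0,"dy":0,"dz":0,"turn":0,"fingers":0},{"dx":0,"dy":0.1,"dz":0,"turn":0,"fingers":0},{"dx":0.1,"dy":0.1,"dz":0,"turn":0,"fingers":0},{"dx":0.1,"dy":0.1,"dz":0,"turn":0,"fingers":0},{"dx":0.1,"dy":0.1,"dz":0,"turn":0,"fingers":0},{"dx":0.1,"dy":0.1,"dz":0,"turn":0,"fingers":0},{"dx":0.1,"dy":0.1,"dz":0,"turn":0,"fingers":0},{"dx":0.1,"dy":0.1,"dz":0,"turn":0,"fingers":0},{"dx":0.1,"dy":0.1,"dz":0,"turn":0,"fingers":0},{"dx":0,"dy":0,"dz":0,"turn":0,"fingers":0},{"dx":0,"dy":0,"dz":0,"turn":0,"fingers":0}]' 30
cat > st.py <<'E'
from h import *
F=[];M=[]
for i in range(1):
    s,r=tcp(); F.append(r.T@s["contact_force"]);M.append(s["moment"])
y=np.deg2rad(13.7);Rj=np.array([[np.cos(y),-np.sin(y)],[np.sin(y),np.cos(y)]])
print("F tool",np.round(F[0],1),"Mz",M[0].round(2),"off jig mm",(Rj.T@(s["eef_pos"][:2]*1000-[548.2,13.9])).round(2),"z",s["eef_pos"][2].round(4),"yaw",np.rad2deg(np.arctan2(r[1,1],r[0,1])).round(2),"grip",s["grip_force"])
E
python3 st.py
```

```text
time_s: 11.35
eef_pos: [0.5459, 0.0086, 0.0333]
tcp_rot: [0.617, 0.787, -0.0, 0.001]
contact_force: [-1.7, -5.1, 3.2]
width: 0.0224
grip_force: 70.0
F tool [-4.6 -2.9 -3.2] Mz [-0.94  0.52 -0.04] off jig mm [-3.54 -4.62] z 0.0333 yaw 13.73 grip 70.00295162200928
```

```bash
python3 -m handwheel '[{"dx":0,"dy":0.05,"dz":0,"turn":0,"fingers":0},{"dx":0,"dy":0.05,"dz":0,"turn":0,"fingers":0},{"dx":0,"dy":0.05,"dz":0,"turn":0,"fingers":0},{"dx":0,"dy":0.05,"dz":0,"turn":0,"fingers":0},{"dx":0,"dy":0,"dz":0,"turn":0,"fingers":0},{"dx":0,"dy":0,"dz":0,"turn":0,"fingers":0}]'; python3 st.py;  python3 -m handwheel '[{"dx":0,"dy":0.03,"dz":0,"turn":0,"fingers":0},{"dx":0,"dy":0.03,"dz":0,"turn":0,"fingers":0},{"dx":0,"dy":0.0,"dz":0,"turn":0,"fingers":0},{"dx":0,"dy":0.0,"dz":0,"turn":0,"fingers":0}]' >/dev/null; python3 st.py
```

```text
time_s: 11.95
eef_pos: [0.5458, 0.0086, 0.0332]
tcp_rot: [0.618, 0.786, -0.001, -0.001]
contact_force: [-10.3, -5.7, 12.1]
width: 0.022
grip_force: 71.3
F tool [ -3.1 -11.4 -12.1] Mz [-1.11  1.8   0.03] off jig mm [-3.55 -4.61] z 0.0332 yaw 13.69 grip 71.2594985961914
F tool [ -3.2 -14.4 -13.9] Mz [-1.19  2.16  0.02] off jig mm [-3.55 -4.63] z 0.0332 yaw 13.68 grip 71.50303959846497
```

It has stopped 3.5 mm short of the expected place with force building, so I'll look before pushing any further.

Run:
```python
from h import *
c=manip.calibration("wrist"); im=manip.read_camera("wrist"); np.save("w4.npy",c,allow_pickle=True)
cv2.imwrite("pics/w4f.png",im[:,:,::-1])
cv2.imwrite("pics/w4.png",cv2.resize(im[0:300,130:500,::-1],None,fx=2,fy=2,interpolation=cv2.INTER_CUBIC))
```

```text
(no output)
```

View pics/w4.png

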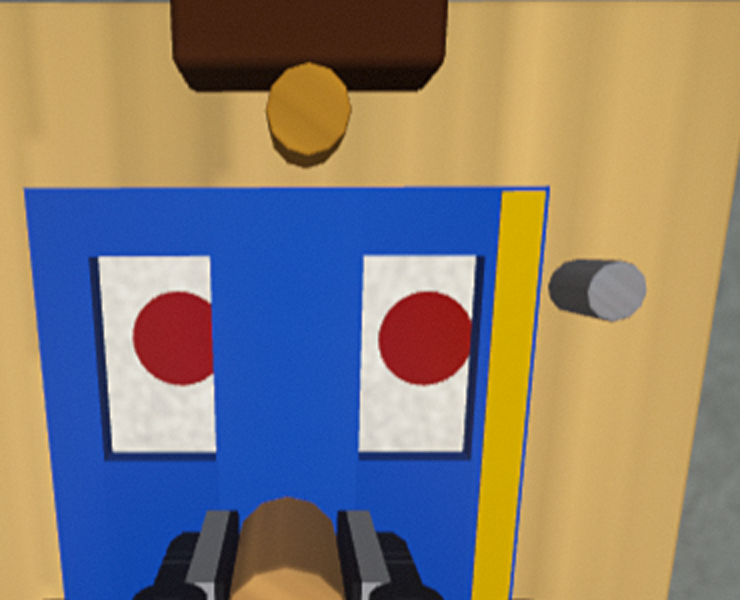

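The plate is still about 2 mm clear of pin_a (edge at 541 against pin at 549 in the crop) and about 6 mm clear of the stop. It is just stuck under too much down-force, so I'll back off the push, ease the press, then continue.

```bash
python3 -m handwheel '[{"dx":0,"dy":-0.15,"dz":0,"turn":0,"fingers":0},{"dx":0,"dy":0,"dz":-0.05,"turn":0,"fingers":0},{"dx":0,"dy":0,"dz":0,"turn":0,"fingers":0},{"dx":0,"dy":0,"dz":0,"turn":0,"fingers":0},{"dx":0,"dy":0,"dz":0,"turn":0,"fingers":0}]'>/dev/null; python3 st.py;  python3 -m handwheel '[{"dx":0,"dy":0,"dz":-0.03,"turn":0,"fingers":0},{"dx":0,"dy":0,"dz":0,"turn":0,"fingers":0},{"dx":0,"dy":0.0,"dz":0,"turn":0,"fingers":0}]' >/dev/null; python3 st.py
```

```text
F tool [0.7 0.5 5. ] Mz [ 0.02  0.06 -0.04] off jig mm [-2.07 -2.86] z 0.0334 yaw 13.83 grip 69.06654238700867
F tool [-0.3  0.3  4.8] Mz [-0.03 -0.02  0.02] off jig mm [-2.24 -3.09] z 0.0339 yaw 13.81 grip 69.06934261322021
```

```bash
python3 -m handwheel '[{"dx":0,"dy":0,"dz":0.05,"turn":0,"fingers":0},{"dx":0,"dy":0.0,"dz":0,"turn":0,"fingers":0},{"dx":0,"dy":0.04,"dz":0,"turn":0,"fingers":0},{"dx":0,"dy":0.04,"dz":0,"turn":0,"fingers":0},{"dx":0,"dy":0.0,"dz":0,"turn":0,"fingers":0},{"dx":0,"dy":0.0,"dz":0,"turn":0,"fingers":0}]'>/dev/null; python3 st.py;  python3 -m handwheel '[{"dx":0,"dy":0.04,"dz":0,"turn":0,"fingers":0},{"dx":0,"dy":0.04,"dz":0,"turn":0,"fingers":0},{"dx":0,"dy":0,"dz":0,"turn":0,"fingers":0},{"dx":0,"dy":0.0,"dz":0,"turn":0,"fingers":0}]' >/dev/null; python3 st.py
```

```text
F tool [ 0.1 -0.4  5.6] Mz [-0.01 -0.   -0.02] off jig mm [-1.46 -3.17] z 0.0334 yaw 13.8 grip 69.06727910041809
F tool [ 0.1 -0.3  3.8] Mz [-0.03  0.03 -0.02] off jig mm [-0.67 -3.17] z 0.0334 yaw 13.81 grip 69.06827330589294
```

```bash
python3 -m handwheel '[{"dx":0,"dy":0,"dz":0.02,"turn":0,"fingers":0},{"dx":0,"dy":0.0,"dz":0,"turn":0,"fingers":0},{"dx":0,"dy":0.04,"dz":0,"turn":0,"fingers":0},{"dx":0,"dy":0.0,"dz":0,"turn":0,"fingers":0},{"dx":0,"dy":0.0,"dz":0,"turn":0,"fingers":0}]'>/dev/null; python3 st.py;  python3 -m handwheel '[{"dx":0,"dy":0.04,"dz":0,"turn":0,"fingers":0},{"dx":0,"dy":0.04,"dz":0,"turn":0,"fingers":0},{"dx":0,"dy":0,"dz":0,"turn":0,"fingers":0},{"dx":0,"dy":0.0,"dz":0,"turn":0,"fingers":0}]' >/dev/null; python3 st.py
```

```text
F tool [ 1.1 -4.2 -2.1] Mz [-0.03  0.62  0.01] off jig mm [-0.64 -3.16] z 0.0333 yaw 13.79 grip 69.84790205955505
F tool [ 0.7 -5.1 -2.6] Mz [-0.09  0.92  0.01] off jig mm [-0.11 -3.19] z 0.0332 yaw 13.79 grip 70.16172766685486
```

```bash
for i in 1 2 3; do python3 -m handwheel '[{"dx":0,"dy":0.04,"dz":0,"turn":0,"fingers":0},{"dx":0,"dy":0,"dz":0,"turn":0,"fingers":0},{"dx":0,"dy":0.0,"dz":0,"turn":0,"fingers":0}]' >/dev/null; python3 st.py; done
```

```text
F tool [ 0.3 -6.8 -5.7] Mz [-0.18  1.2   0.04] off jig mm [-0.07 -3.2 ] z 0.0333 yaw 13.78 grip 70.38243412971497
F tool [ 0.9 -7.  -4.2] Mz [-0.17  1.11 -0.04] off jig mm [ 0.41 -3.23] z 0.0333 yaw 13.78 grip 70.37796020507812
F tool [ 0.5 -7.8 -6.4] Mz [-0.22  1.36 -0.  ] off jig mm [ 0.39 -3.22] z 0.0332 yaw 13.77 grip 70.53817749023438
```

```bash
python3 -m handwheel '[{"dx":0,"dy":0,"dz":-0.02,"turn":0,"fingers":0},{"dx":0,"dy":0,"dz":0,"turn":0,"fingers":0},{"dx":0,"dy":0.0,"dz":0,"turn":0,"fingers":0}]' >/dev/null; python3 st.py; for i in 1 2 3; do python3 -m handwheel '[{"dx":0,"dy":0.04,"dz":0,"turn":0,"fingers":0},{"dx":0,"dy":0,"dz":0,"turn":0,"fingers":0},{"dx":0,"dy":0.0,"dz":0,"turn":0,"fingers":0}]' >/dev/null; python3 st.py; done
```

```text
F tool [ 0.2 -6.8 -4. ] Mz [-0.15  1.17 -0.05] off jig mm [ 0.52 -3.19] z 0.0333 yaw 13.78 grip 69.77776050567627
F tool [ 1.4 -8.8 -5. ] Mz [-0.22  1.4  -0.06] off jig mm [ 0.51 -3.2 ] z 0.0333 yaw 13.77 grip 70.43316006660461
F tool [ 1.1 -9.4 -7.2] Mz [-0.29  1.73 -0.02] off jig mm [ 0.5  -3.16] z 0.0333 yaw 13.76 grip 70.63843131065369
F tool [  0.1 -11.8  -9.2] Mz [-0.33  2.   -0.07] off jig mm [ 0.53 -3.18] z 0.0333 yaw 13.76 grip 70.85262179374695
```

```bash
for i in 1 2; do python3 -m handwheel '[{"dx":0,"dy":0,"dz":-0.025,"turn":0,"fingers":0},{"dx":0,"dy":0,"dz":0,"turn":0,"fingers":0},{"dx":0,"dy":0.0,"dz":0,"turn":0,"fingers":0}]' >/dev/null; python3 st.py; done
```

```text
F tool [ 0.4 -9.7 -4.9] Mz [-0.33  1.75  0.  ] off jig mm [ 0.67 -3.13] z 0.0334 yaw 13.76 grip 69.9440324306488
F tool [ 0.8 -8.1 -1.8] Mz [-0.35  1.64 -0.05] off jig mm [ 0.75 -3.11] z 0.0335 yaw 13.76 grip 69.6576476097107
```

Run:
```python
from h import *
im=manip.read_camera("wrist")
cv2.imwrite("pics/w5.png",cv2.resize(im[0:300,260:480,::-1],None,fx=2,fy=2,interpolation=cv2.INTER_CUBIC))
```

```text
(no output)
```

View pics/w5.png

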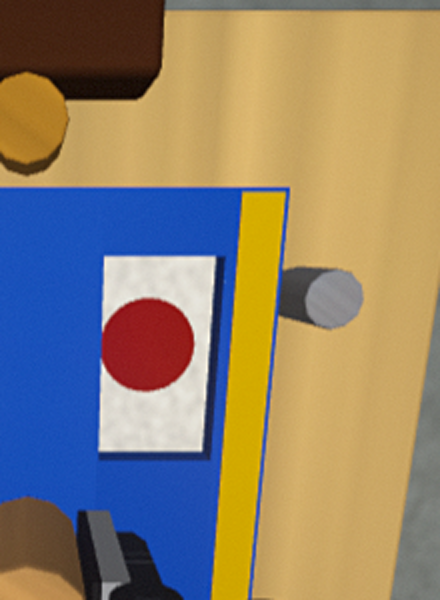

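The plate edge now overlaps pin_a's foot at (283,290) in the crop, so it is against the pin, with about 3 mm left to the stop. Next I'll slide along to the stop while keeping a light press on the pins.

```bash
for i in 1 2 3 4; do python3 -m handwheel '[{"dx":0.04,"dy":0,"dz":0,"turn":0,"fingers":0},{"dx":0.04,"dy":0,"dz":0,"turn":0,"fingers":0},{"dx":0,"dy":0.0,"dz":0,"turn":0,"fingers":0},{"dx":0,"dy":0.0,"dz":0,"turn":0,"fingers":0}]' >/dev/null; python3 st.py; done
```

```text
F tool [-2.6 -7.8 -1.2] Mz [-0.75  1.47 -0.03] off jig mm [ 0.73 -3.05] z 0.0334 yaw 13.73 grip 69.61198568344116
F tool [-3.  -8.5 -0.4] Mz [-1.12  1.38 -0.11] off jig mm [ 0.72 -2.95] z 0.0334 yaw 13.7 grip 69.57526445388794
F tool [-6.  -8.3  0.8] Mz [-1.55  1.23 -0.04] off jig mm [ 0.73 -2.88] z 0.0335 yaw 13.67 grip 69.51714634895325
F tool [-7.  -7.4  0.4] Mz [-1.83  1.18 -0.12] off jig mm [ 0.74 -2.51] z 0.0335 yaw 13.64 grip 69.49328541755676
```

```bash
python3 -m handwheel '[{"dx":0,"dy":-0.06,"dz":0,"turn":0,"fingers":0},{"dx":0,"dy":0,"dz":0,"turn":0,"fingers":0},{"dx":0,"dy":0.0,"dz":0,"turn":0,"fingers":0}]' >/dev/null; python3 st.py; for i in 1 2; do python3 -m handwheel '[{"dx":0.04,"dy":0,"dz":0,"turn":0,"fingers":0},{"dx":0,"dy":0.0,"dz":0,"turn":0,"fingers":0},{"dx":0,"dy":0.0,"dz":0,"turn":0,"fingers":0}]' >/dev/null; python3 st.py; done
```

```text
F tool [-5.  -6.2  1.9] Mz [-1.39  0.91 -0.12] off jig mm [ 0.7  -1.87] z 0.0335 yaw 13.68 grip 69.28848624229431
F tool [-5.2 -6.3  2.9] Mz [-1.33  0.97 -0.12] off jig mm [ 0.71 -1.45] z 0.0335 yaw 13.68 grip 69.30344581604004
F tool [-4.9 -6.5  1.9] Mz [-1.35  0.95 -0.09] off jig mm [ 0.73 -1.03] z 0.0335 yaw 13.68 grip 69.30681824684143
```

Sliding smoothly now, so I'll continue in small steps.

```bash
for i in 1 2 3 4 5; do python3 -m handwheel '[{"dx":0.04,"dy":0,"dz":0,"turn":0,"fingers":0},{"dx":0,"dy":0.0,"dz":0,"turn":0,"fingers":0},{"dx":0,"dy":0.0,"dz":0,"turn":0,"fingers":0}]' >/dev/null; python3 st.py; done
```

```text
F tool [-4.8 -5.4  1.5] Mz [-1.36  0.97 -0.13] off jig mm [ 0.7  -0.62] z 0.0335 yaw 13.68 grip 69.30825591087341
F tool [-4.8 -5.9  1.9] Mz [-1.4   0.94 -0.13] off jig mm [ 0.69 -0.26] z 0.0335 yaw 13.68 grip 69.30720806121826
F tool [-6.8 -5.6  2. ] Mz [-1.61  0.88 -0.08] off jig mm [ 0.72 -0.2 ] z 0.0335 yaw 13.67 grip 69.33068990707397
F tool [-7.3 -6.9  1.7] Mz [-1.82  0.85 -0.07] off jig mm [ 0.7  -0.14] z 0.0335 yaw 13.65 grip 69.32965278625488
F tool [-9.  -6.2  2.5] Mz [-1.99  0.85 -0.  ] off jig mm [ 0.7  -0.11] z 0.0336 yaw 13.64 grip 69.34434771537781
```

The plate has touched the stop: the tool-x force rose from 4.8 to 9 N while motion stopped. Mz is near 0, so the two pins share the load. I'll add a little press, dwell, then check.

```bash
python3 -m handwheel '[{"dx":0,"dy":0.05,"dz":0.01,"turn":0,"fingers":0},{"dx":0,"dy":0,"dz":0,"turn":0,"fingers":0},{"dx":0,"dy":0,"dz":0,"turn":0,"fingers":0},{"dx":0,"dy":0,"dz":0,"turn":0,"fingers":0},{"dx":0,"dy":0,"dz":0,"turn":0,"fingers":0},{"dx":0,"dy":0,"dz":0,"turn":0,"fingers":0}]' >/dev/null; python3 st.py
python3 -m handwheel '[{"dx":0,"dy":0,"dz":0,"turn":-0.01,"fingers":0},{"dx":0,"dy":0,"dz":0,"turn":0,"fingers":0},{"dx":0,"dy":0,"dz":0,"turn":0,"fingers":0},{"dx":0,"dy":0,"dz":0,"turn":0,"fingers":0}]' >/dev/null; python3 st.py
python3 -m handwheel '[{"dx":0,"dy":0,"dz":0,"turn":0.02,"fingers":0},{"dx":0,"dy":0,"dz":0,"turn":0,"fingers":0},{"dx":0,"dy":0,"dz":0,"turn":0,"fingers":0},{"dx":0,"dy":0,"dz":0,"turn":0,"fingers":0}]' >/dev/null; python3 st.py
python3 -m handwheel '[{"dx":0,"dy":0,"dz":0,"turn":-0.01,"fingers":0},{"dx":0,"dy":0,"dz":0,"turn":0,"fingers":0},{"dx":0,"dy":0,"dz":0,"turn":0,"fingers":0},{"dx":0,"dy":0,"dz":0,"turn":0,"fingers":0}]' >/dev/null; python3 st.py
```

```text
F tool [-8.  -8.5  0.1] Mz [-2.05  1.15 -0.03] off jig mm [ 0.74 -0.13] z 0.0335 yaw 13.63 grip 69.86818671226501
F tool [-8.3 -7.4  0.2] Mz [-1.98  1.17 -0.29] off jig mm [ 0.72 -0.16] z 0.0335 yaw 14.17 grip 69.62663769721985
F tool [-9.2 -8.2 -0.4] Mz [-2.09  1.12  0.18] off jig mm [ 0.73 -0.13] z 0.0335 yaw 13.09 grip 69.62019681930542
F tool [-8.3 -8.1 -0.2] Mz [-2.02  1.12 -0.01] off jig mm [ 0.71 -0.13] z 0.0335 yaw 13.63 grip 69.57376956939697
```

Twisting either way meets the same resistance, so both pins bear evenly. Next I'll unload partly, open slowly and check.

```bash
python3 -m handwheel '[{"dx":-0.05,"dy":-0.05,"dz":0,"turn":0,"fingers":0},{"dx":-0.05,"dy":-0.05,"dz":0,"turn":0,"fingers":0},{"dx":0,"dy":0,"dz":0,"turn":0,"fingers":0},{"dx":0,"dy":0,"dz":0,"turn":0,"fingers":0}]' >/dev/null; python3 st.py
python3 -m handwheel '[{"dx":0,"dy":0,"dz":0,"turn":0,"fingers":0.35},{"dx":0,"dy":0,"dz":0,"turn":0,"fingers":0.45},{"dx":0,"dy":0,"dz":0,"turn":0,"fingers":0.6},{"dx":0,"dy":0,"dz":0,"turn":0,"fingers":0.75},{"dx":0,"dy":0,"dz":0,"turn":0,"fingers":0.75},{"dx":0,"dy":0,"dz":0,"turn":0,"fingers":0.75},{"dx":0,"dy":0,"dz":0,"turn":0,"fingers":0.75}]'; python3 st.py
python3 - <<'E'
from h import *
im=manip.read_camera("wrist")
cv2.imwrite("pics/w6.png",cv2.resize(im[0:300,150:480,::-1],None,fx=2,fy=2,interpolation=cv2.INTER_CUBIC))
E
```

```text
F tool [-6.7 -5.5  3.4] Mz [-1.35  0.68 -0.05] off jig mm [ 0.69 -0.15] z 0.0335 yaw 13.69 grip 69.17540431022644
time_s: 24.75
eef_pos: [0.5496, 0.0162, 0.0338]
tcp_rot: [0.617, 0.787, 0.0, 0.0]
contact_force: [0.2, 0.2, -0.8]
width: 0.0638
grip_force: 0.0
F tool [0.2 0.2 0.8] Mz [-0.03 -0.03  0.05] off jig mm [1.88 1.9 ] z 0.0338 yaw 13.81 grip 0.0
```

View pics/w6.png

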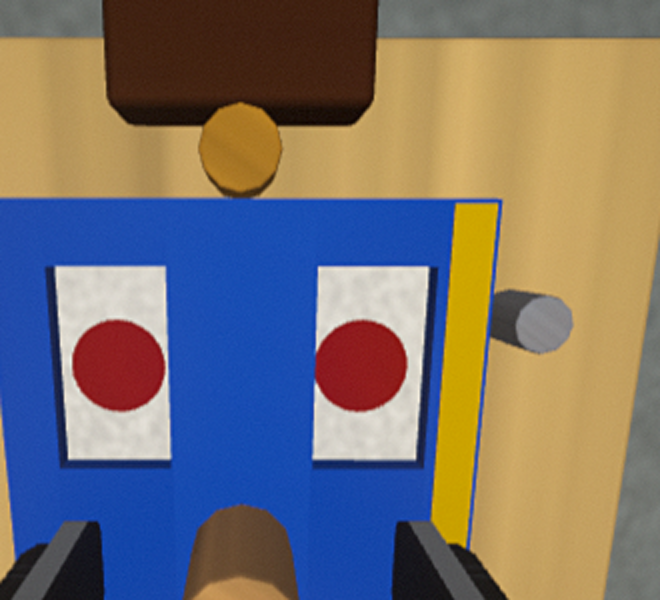

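Released: the plate edge touches the stop at (240,198) and pin_a at (492,310). I'll rise straight up, back away and check pin_b.

```bash
python3 -m handwheel '[{"dx":0,"dy":0,"dz":-1,"turn":0,"fingers":0.75},{"dx":0,"dy":0,"dz":-1.5,"turn":0,"fingers":0.75},{"dx":0,"dy":0,"dz":-2,"turn":0,"fingers":0.75},{"dx":0,"dy":0,"dz":-3,"turn":0,"fingers":0.75},{"dx":-2,"dy":0,"dz":-3,"turn":0,"fingers":0.75},{"dx":-3,"dy":0,"dz":-2,"turn":0,"fingers":0.75},{"dx":-3,"dy":0,"dz":0,"turn":0,"fingers":0.75},{"dx":-2,"dy":0,"dz":0,"turn":0,"fingers":0.75},{"dx":0,"dy":0,"dz":0,"turn":0,"fingers":0.75},{"dx":0,"dy":0,"dz":0,"turn":0,"fingers":0.75},{"dx":0,"dy":0,"dz":0,"turn":0,"fingers":0.75}]'
python3 - <<'E'
from h import *
c=manip.calibration("wrist"); im=manip.read_camera("wrist"); np.save("w7.npy",c,allow_pickle=True)
cv2.imwrite("pics/w7f.png",im[:,:,::-1])
cv2.imwrite("pics/w7.png",cv2.resize(im[0:300,160:480,::-1],None,fx=2,fy=2,interpolation=cv2.INTER_CUBIC))
E
```

```text
time_s: 25.9
eef_pos: [0.5732, -0.0797, 0.1588]
tcp_rot: [0.617, 0.787, 0.0, -0.0]
contact_force: [0.1, 0.7, -0.1]
width: 0.0644
grip_force: 0.0
```

View pics/w7.png

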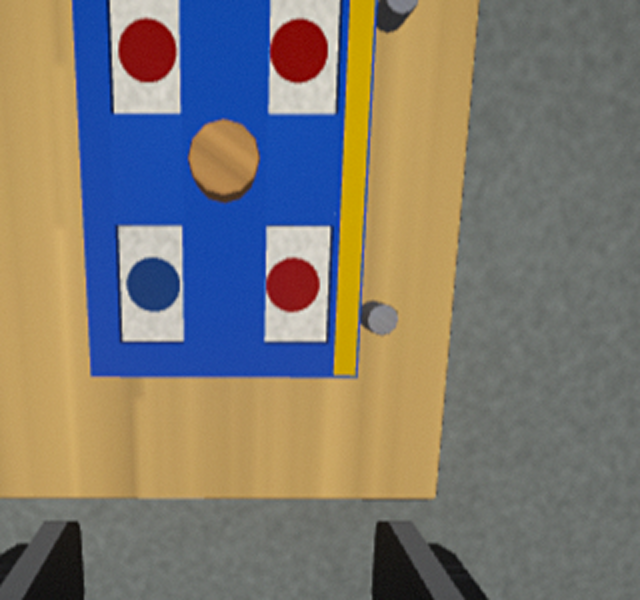

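The plate lies flush against both pins: pin_b at (362,315) and pin_a at (375,20), with no gap at either. The prints sit in their windows. Handing in.

```bash
python3 -c "
from cell import manip
print(manip.finish_job())"
```

```text
the job is handed in; nothing more can be done
None
```

The blue plate is lying on the jig, released and flush against both pins and the end stop in the wrist pictures; I handed the job in at about 26 s, but the hand-in gave no verdict.

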